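Set up the folding splash shield and hold it upright

ROBOT

A 7-joint arm with a two-finger parallel gripper is mounted at the origin on the work surface. World frame = base frame: x ahead of the robot, y to its left, z up, the work surface at z = 0. Lengths are in m, angles in rad, forces in N, time in s.
With the tool pointing down it reaches from about 0.425 to 0.875 m from the base axis. Payload 4.7 kg.
Tool frame: the origin (TCP) lies at the very end of the fingers, on their centre line; the grasp point (between the pads) lies ctrl.pinch_z behind it (ctrl.pinch_z is the distance from the TCP to the grasp point, in m); z points along the fingers, y is the direction in which the jaws open and shut (so a half turn about z gives the same grasp; the last joint's range is limited). The gripper opens to 85 mm and grips with 20 to 120 N. Pads are 22 mm wide; open, the fingers measure 114 mm over their backs; the gripper's body (76 mm by 85 mm) begins 54 mm behind the grasp point. The pads swing forward as they close: fully open they stand 13 mm farther back than shut.
Start: joints at [1.224, 0.321, -0.07, 1.45, 0.023, 1.371, -0.057], TCP at [0.229, -0.608, 0.231] pointing down, gripper open.
Joint ranges: [-2.86, 2.86], [-0.3, 2.09], [-1.38, 1.24], [0.06, 2.45], [-1.56, 4.7], [0.09, 2.05], [-2.69, 2.69]. Speed limits (rad/s): [2.57, 2.57, 3.14, 3.14, 3.14, 3.14, 3.14].

INTERFACE

Orientations are given as a unit quaternion [w, x, y, z].
In Python, from workcell import ctrl gives the robot as it stands. The module is installed in compiled form; this text tells all that it offers. Calls block until the motion is done:
- ctrl.movep(position, orientation): joint-space move of the TCP to a pose.
- ctrl.move_l(position, frame=None, max_speed=0.15, guard=None): straight line of the TCP; frame=None keeps the orientation; max_speed is the mean speed in m/s. With guard (N) it stops when the force on the tool has changed by that much, and returns True; else False.
- ctrl.goto_joints(angles): joint-space move.
- ctrl.release() and ctrl.close_gripper(squeeze=None): open the fingers fully, or close them until they stop; squeeze is the grip in N (None keeps the last).
- ctrl.hold(seconds).
- ctrl.inverse_kinematics(position, orientation): joint angles nearest the present ones, or None.
- ctrl.sense(): the state.
- ctrl.camera(name): name is "side" or "top" or "wrist"; returns a dict with "image" (400x640x3 uint8, red, green, blue), "fx", "fy", "cx", "cy" (pixels), "pose" (4x4, takes a point from camera to world coordinates); the wrist camera has in their place "tool_from_camera" (4x4, takes a point from camera to tool coordinates, whose origin is the TCP and whose axes are the flange's). Camera axes: x right, y up, looking along -z (the intrinsics and any distortion apply to the point x, -y, -z); pixel columns grow to the right and rows downward; lengths in m; the calibration is good to about 2 mm. A picture is of the moment at which its call begins: read the wrist's pose just before it. There is no depth.
A pose or a line that the arm cannot do raises ctrl.MotionError and nothing moves.
- ctrl.job_done(): hands the job in, once; it reports no verdict.
The state is a dict: "time": time; "joint_positions": joint angles; "joint_velocities": joint speeds; "tau": joint torques, N m; "tcp_pos": TCP position; "orientation": TCP orientation; "wrist_force": force on the tool from outside, world axes, zero at the start; "ft_torque": the same for the moment, N m; "grip_width": finger opening in m.
Only numpy, scipy, OpenCV 4.12 (cv2) and the standard library are available. Lean on these libraries where they do the work, as an engineer would, in place of code of your own. Each camera call takes 0.05 s, during which the arm holds its last target.

TASK

Stand the red-headed hub key upright in the socket of the splash shield's blue hub, all the way down, and let go of it. Then flip the shield's kickstand (the leg with the red peg) over centre until it has dropped fully down, and finally take the shield by its orange crossbar grip, raise it upright and finish while still holding it there by the bar, so that a colleague can tighten the hub. Leave the other two tools in the block and everything else on the bench where they are.

Things in the scene. Friction and masses are not known exactly. Their poses are not given: they have to be found in the camera images.
- hub_key_mid (a point): Hub key, about 90 g: upright steel rod 12 mm in diameter, 95 mm long, with a red head on top, 22 mm in diameter and 45 mm tall (140 mm in all). Point on its axis half-way up, 70 mm above its foot (the head spans 25 to 70 mm above the point); z runs towards the head. It starts standing loosely in one of the block's three holes, 36 mm deep; the three tools change places between runs.
- scraper_mid (a point): Another tool in the block, to be left alone: steel rod 12 mm in diameter with a blue head 16 mm in diameter, 120 mm in all; point 70 mm above its foot.
- marker_mid (a point): Another tool in the block, to be left alone: steel rod 12 mm in diameter with a black head 18 mm in diameter, 115 mm in all; point 70 mm above its foot.
- block: White tool block fixed to the bench, 200 x 60 x 50 mm (its own x, y, z); origin at the centre of its underside. Three holes 16 mm in diameter and 36 mm deep, in a row along its x, at x = -65, 0 and 65 mm. The room for fingers is along its y, across the row.
- stand: Foot of the splash shield, a white plate (150 x 270 x 12 mm) fixed to the bench; origin on the bench surface under the middle of the frame's hinge. Its x is horizontal and points the way the frame leans (away from the kickstand's side), its y runs along the hinge (kickstand at +y, blue hub at -y), z up.
- hub_socket (a point): Centre of the mouth of the key socket, in the top of the blue hub (a 52 x 52 mm block, 60 mm high, fixed, at y = -155 mm of the stand). A straight round hole 16 mm in diameter, 42 mm deep, so that a fully seated key has its foot 18 mm above the bench. Axes as those of the stand, z up.
- frame_hinge (a point): Middle of the hinge axis of the shield's frame, 35 mm above the bench; the axis runs along its y. The frame turns about it.
- frame (a joint): Lean of the frame (rad): 0 upright, positive towards the stand's +x; range -0.03 to 0.45. It starts at rest on its stop at 0.45 and tips back there whenever let go (sprung and top-heavy, about 2 N at the crossbar when upright), so it must be held; the kickstand does not stop it from tipping that way.
- crossbar: Orange grip sleeve, round, 18 mm in diameter, 150 mm long, around the crossbar on top of the frame; origin at its centre, 200 mm from the frame's hinge; its y runs along the bar, parallel to the hinge. The sleeve can turn freely on the bar, so it may be pinched while the frame tilts. About 50 mm are free below it, above the clear panel; the frame's posts stand at y = -85 and 85 mm.
- kickstand (a joint): Angle of the kickstand relative to the frame (rad). 0: stowed, pointing up, 0.30 behind the frame's plane (towards the stand's +x). It swings up over the top, towards the stand's -x, and down to its stop at 2.82, fully down. It is weighted (160 g): with the frame leaning it is at top dead centre at 0.75; let go before that it falls back to 0, beyond it falls down by itself to 2.82.
- kickstand_hinge (a point): Pivot of the kickstand, 85 mm along the frame from the frame's hinge and 106 mm to its +y side, outside the frame's post; the axis runs along its y. The peg's axis is 135 mm from it; its direction from the pivot leans towards the stand's +x by (frame joint + 0.30 - kickstand joint) from vertical.
- kickstand_peg (a point): Middle of the free part of the red peg at the kickstand's end: a round peg 13 mm in diameter that sticks out to +y from the end of the leg (a rod 10 mm in diameter, 135 mm from pivot to peg axis). The peg's axis runs along y; it is free from 25 mm on the leg's side to 23 mm on the outer side of this point.
- reagent_bottle: Amber bottle 60 mm in diameter, 120 mm tall; origin at the centre of its underside. Leave alone.
- jar: White jar 66 mm in diameter, 85 mm tall; origin at the centre of its underside. Leave alone.
- beaker: Glass beaker 70 mm in diameter, 90 mm tall; origin at the centre of its underside. Leave alone.
- tip_box: Blue box with a clear lid, 85 x 120 x 63 mm; origin at the centre of its underside. Leave alone.

How it is judged:
By the outcome, as a careful person would: the job done as asked, in the order asked, and still so for the second after the job is handed in, while the arm keeps its last pose, push and grip.
It also fails if it takes over 61 s, if anything falls off the work surface, if the arm or the gripper's body presses on something with over 40 N, if the wrist force passes 120 N, or if a joint passes its speed limit or range.

## Working session

There is one attempt and no reset: what is moved stays moved. The work goes in short steps, each a Python script; the robot and the scene stay as the last script left them, time stands still between calls to the robot, and variables do not carry over. Pictures are saved under pics/ and viewed, and the job is handed in when it is done.

```bash
mkdir -p pics; ls; python3 - <<'E'
from workcell import ctrl
import cv2,numpy as np
np.set_printoptions(precision=4,suppress=True)
s=ctrl.sense()
print({k:np.round(v,4) for k,v in s.items()},ctrl.pinch_z)
for n in ["side","top","wrist"]:
    c=ctrl.camera(n)
    cv2.imwrite(f"pics/{n}0.png",c["image"][:,:,::-1])
    print(n,{k:v for k,v in c.items() if k!="image"})
E
```

```text
pics
{'time': np.float64(0.0), 'joint_positions': array([ 1.2241,  0.3218, -0.0701,  1.4517,  0.0226,  1.3708, -0.0569]), 'joint_velocities': array([ 0.0003,  0.0012, -0.001 ,  0.0026,  0.0015, -0.0004,  0.0009]), 'tau': array([ -0.0001, -49.3578,  -0.3823, -31.4332,   0.013 ,   0.0115,
        -0.    ]), 'tcp_pos': array([ 0.2292, -0.6076,  0.2302]), 'orientation': array([-0.001 ,  0.9838,  0.1795, -0.0002]), 'wrist_force': array([ 0.1131,  0.5179, -0.3447]), 'ft_torque': array([-0.0087,  0.0086, -0.008 ]), 'grip_width': np.float64(0.0855)} 0.0187
side {'fx': 489.68449984072555, 'fy': 489.68449984072555, 'cx': 320.0102922095943, 'cy': 192.32332918252408, 'pose': array([[ 0.9382,  0.2691, -0.2175,  0.3399],
       [-0.346 ,  0.721 , -0.6004, -0.6498],
       [-0.0047,  0.6385,  0.7696,  1.0517],
       [ 0.    ,  0.    ,  0.    ,  1.    ]])}
top {'fx': 395.1091038279356, 'fy': 395.1091038279356, 'cx': 319.2061784898789, 'cy': 205.29531710165307, 'pose': array([[-0.0753,  0.9755, -0.2069,  0.3505],
       [-0.9972, -0.0726,  0.0202,  0.0436],
       [ 0.0047,  0.2078,  0.9782,  1.2812],
       [ 0.    ,  0.    ,  0.    ,  1.    ]])}
wrist {'fx': 293.9624261922252, 'fy': 293.9624261922252, 'cx': 319.7048862794562, 'cy': 198.81389417665267, 'tool_from_camera': array([[ 0.0011,  0.9521,  0.3058,  0.0786],
       [ 1.    , -0.0012,  0.0003,  0.001 ],
       [ 0.0006,  0.3058, -0.9521, -0.1423],
       [ 0.    ,  0.    ,  0.    ,  1.    ]])}
```

View pics/side0.png

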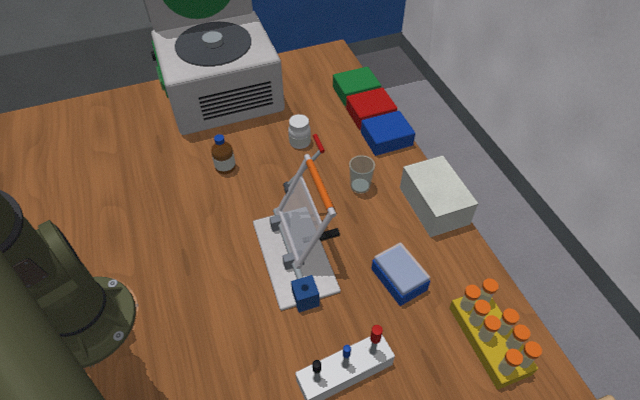

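View pics/top0.png

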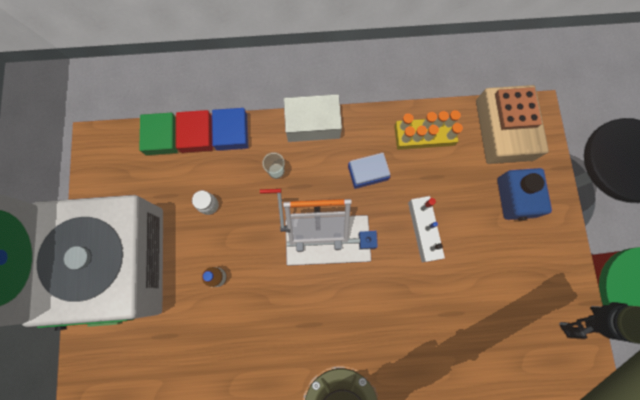

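View pics/wrist0.png

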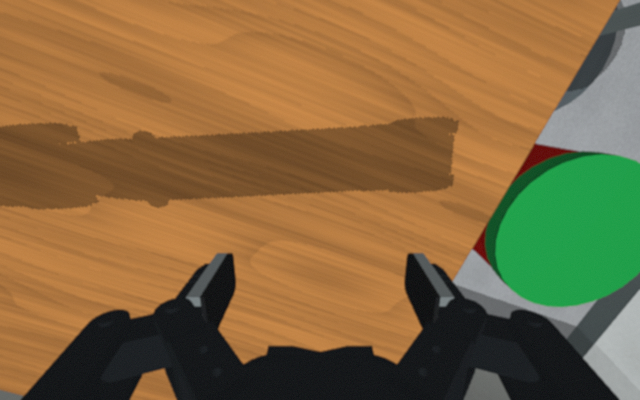

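Side view: red key head near (376,333), blue hub top (305,285), orange bar (318,185), red peg (318,143). Top view: head (431,202), hub (368,240), bar (320,203), peg (270,191). Next I triangulate these by colour mask.

```bash
cat > h.py <<'E'
from workcell import ctrl
import cv2,numpy as np
from scipy.spatial.transform import Rotation as R
np.set_printoptions(precision=4,suppress=True)
def ray(c,u,v,pose=None):
    P=c["pose"] if pose is None else pose
    d=np.array([(u-c["cx"])/c["fx"],-(v-c["cy"])/c["fy"],-1.])
    d=P[:3,:3]@d
    return P[:3,3],d/np.linalg.norm(d)
def onz(c,uv,z,pose=None):
    o,d=ray(c,*uv,pose); return o+d*(z-o[2])/d[2]
def tri(r1,r2):
    A=np.zeros((3,3));b=np.zeros(3)
    for o,d in (r1,r2):
        M=np.eye(3)-np.outer(d,d);A+=M;b+=M@o
    p=np.linalg.solve(A,b)
    return p,[np.linalg.norm((np.eye(3)-np.outer(d,d))@(p-o)) for o,d in (r1,r2)]
def proj(c,p,pose=None):
    P=c["pose"] if pose is None else pose
    q=P[:3,:3].T@(np.asarray(p)-P[:3,3])
    return np.array([c["cx"]+c["fx"]*q[0]/-q[2],c["cy"]-c["fy"]*q[1]/-q[2]])
def wpose(c,s):
    w,x,y,z=s["orientation"];T=np.eye(4);T[:3,:3]=R.from_quat([x,y,z,w]).as_matrix();T[:3,3]=s["tcp_pos"]
    return T@c["tool_from_camera"]
def blobs(img,lo,hi,roi=None,minA=8):
    hsv=cv2.cvtColor(img,cv2.COLOR_RGB2HSV)
    if lo[0]>hi[0]:
        m=cv2.inRange(hsv,lo,(180,)+tuple(hi[1:]))|cv2.inRange(hsv,(0,)+tuple(lo[1:]),hi)
    else: m=cv2.inRange(hsv,lo,hi)
    if roi:
        k=np.zeros_like(m);x0,y0,x1,y1=roi;k[y0:y1,x0:x1]=1;m=m*k
    n,l,st,ce=cv2.connectedComponentsWithStats(m)
    out=[]
    for i in range(1,n):
        if st[i,4]>=minA:
            pts=cv2.findContours((l==i).astype(np.uint8),0,2)[0][0]
            out.append((ce[i],st[i],cv2.minAreaRect(pts)))
    return sorted(out,key=lambda t:-t[1][4]),m
def quat(xa,za):
    "tool x axis approx xa, z axis za -> wxyz"
    z=np.array(za,float);z/=np.linalg.norm(z);x=np.array(xa,float);x-=z*(x@z);x/=np.linalg.norm(x)
    q=R.from_matrix(np.c_[x,np.cross(z,x),z]).as_quat();return [q[3],q[0],q[1],q[2]]
E
python3 - <<'E'
from h import *
S=ctrl.camera("side");T=ctrl.camera("top")
import pickle;pickle.dump((S,T),open("cams.pkl","wb"))
rois={"side":(230,120,420,400),"top":(250,180,460,270)}
for n,c in (("side",S),("top",T)):
    for col,lo,hi in (("red",(172,120,60),(5,255,255)),("orange",(6,170,120),(16,255,255)),("blue",(100,130,40),(125,255,255))):
        for b in blobs(c["image"],lo,hi,rois[n])[0]: print(n,col,b[0],b[1],np.round(np.array(cv2.boxPoints(b[2])),0).tolist())
x=cv2.resize(S["image"][120:400,230:420],None,fx=3,fy=3,interpolation=cv2.INTER_CUBIC)[:600];
cv2.imwrite("pics/side1.png",cv2.resize(S["image"][200:400,250:420],None,fx=3,fy=3,interpolation=cv2.INTER_CUBIC)[:,:,::-1])
cv2.imwrite("pics/side2.png",cv2.resize(S["image"][120:280,240:370],None,fx=3.7,fy=3.7,interpolation=cv2.INTER_CUBIC)[:,:,::-1])
cv2.imwrite("pics/top1.png",cv2.resize(T["image"][175:275,250:450],None,fx=4,fy=4,interpolation=cv2.INTER_CUBIC)[:,:,::-1])
E
```

```text
side red [375.858  333.4438] [371 325  12  19 169] [[369.0, 342.0], [373.0, 324.0], [383.0, 326.0], [379.0, 344.0]]
side red [318.3295 142.9773] [313 134  12  19  88] [[312.0, 135.0], [316.0, 133.0], [325.0, 151.0], [321.0, 153.0]]
side red [357.814  123.1628] [354 120   7  10  43] [[354.0, 120.0], [360.0, 120.0], [360.0, 129.0], [354.0, 129.0]]
side orange [319.0277 183.9471] [306 159  28  50 397] [[305.0, 161.0], [312.0, 158.0], [333.0, 206.0], [326.0, 209.0]]
side blue [387.0048 134.5629] [ 361  120   54   35 1455] [[361.0, 120.0], [414.0, 120.0], [414.0, 154.0], [361.0, 154.0]]
side blue [305.1818 292.804 ] [292 275  27  37 704] [[289.0, 281.0], [312.0, 274.0], [321.0, 304.0], [298.0, 311.0]]
side blue [393.4255 285.8608] [372 259  48  47 510] [[360.0, 281.0], [374.0, 259.0], [422.0, 288.0], [409.0, 310.0]]
side blue [346.4026 350.8442] [343 345   8  13  77] [[343.0, 345.0], [350.0, 345.0], [350.0, 357.0], [343.0, 357.0]]
top red [270.5063 190.5949] [260 189  21   4  79] [[260.0, 189.0], [280.0, 189.0], [280.0, 192.0], [260.0, 192.0]]
top red [430.4151 202.0755] [426 198  10   9  53] [[425.0, 204.0], [432.0, 197.0], [436.0, 201.0], [429.0, 208.0]]
top orange [316.7593 202.7809] [291 199  53   9 324] [[291.0, 201.0], [343.0, 199.0], [343.0, 205.0], [291.0, 207.0]]
top blue [367.6108 239.4432] [360 232  16  16 185] [[360.0, 232.0], [374.0, 231.0], [376.0, 246.0], [361.0, 247.0]]
top blue [434.5 224. ] [433 223   4   3  10] [[433.0, 223.0], [436.0, 223.0], [436.0, 225.0], [433.0, 225.0]]
```

```bash
ls pics
```

```text
side0.png
side1.png
side2.png
top0.png
top1.png
wrist0.png
```

View pics/side1.png

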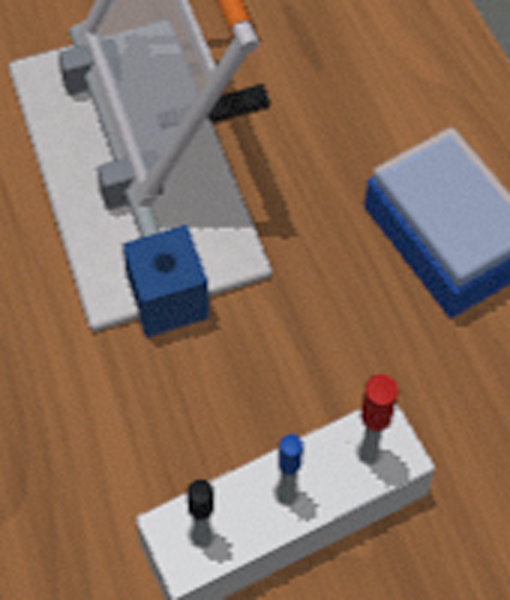

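View pics/side2.png

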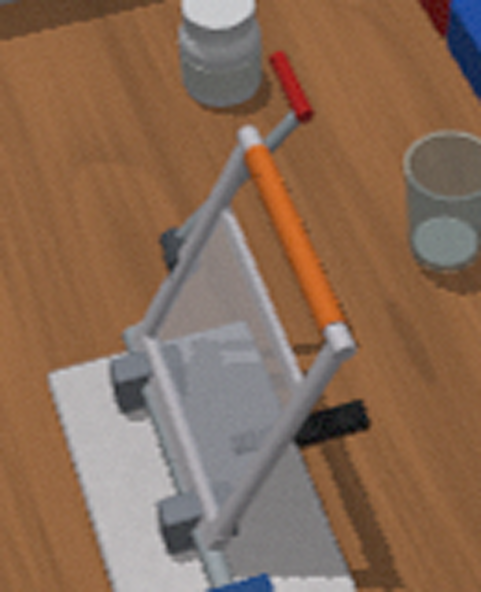

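View pics/top1.png

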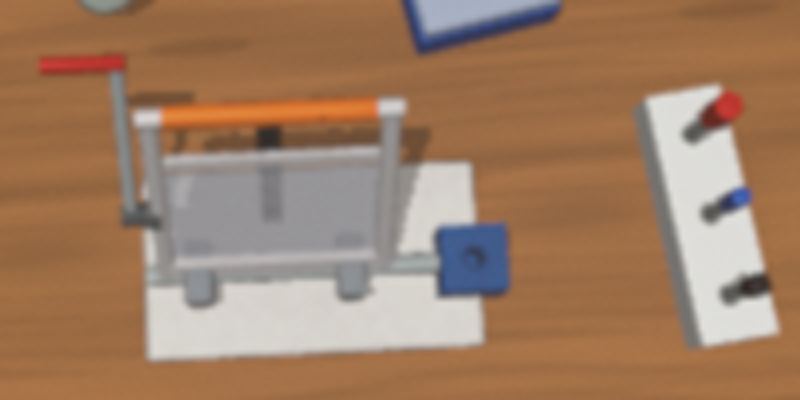

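Zooms show: socket mouth at side1 (165,263), top1 (474,257); key-head top at side1 (380,387), top1 (731,106); rod entering block at side1 (370,458), top1 (692,134).

```bash
python3 - <<'E'
from h import *
import pickle;S,T=pickle.load(open("cams.pkl","rb"))
s1=lambda u,v:(ray(S,(u+.5)/3-.5+250,(v+.5)/3-.5+200))
s2=lambda u,v:(ray(S,(u+.5)/3.7-.5+240,(v+.5)/3.7-.5+120))
t1=lambda u,v:(ray(T,(u+.5)/4-.5+250,(v+.5)/4-.5+175))
def z(r,h): o,d=r;return o+d*(h-o[2])/d[2]
for n,a,b,h in (("socket",s1(165,263),t1(474,257),.06),("keytop",s1(380,387),t1(731,106),.154),("keyrod",s1(370,458),t1(692,134),.05),
  ("headc",ray(S,375.86,333.44),ray(T,430.415,202.08),.13),
  ("midrod",s1(287,496),t1(710,213),.05),("blackrod",s1(203,538),t1(729,296),.05),
  ("barends+y",s2(250,150),t1(163,113),.212),("barends-y",s2(334,328),t1(379,107),.212),("bar",ray(S,319.03,183.95),ray(T,316.76,202.78),.212),
  ("pegc",ray(S,318.33,142.98),ray(T,270.5,190.6),.2),("peg out",s2(279,58),t1(41,66),.2),("peg in",s2(305,114),t1(125,62),.2)):
    p,e=tri(a,b);print(n,p,np.round(e,4),"S@z",z(a,h)[:2],"T@z",z(b,h)[:2])
print("plate corners side", [z(s1(*q),.012)[:2] for q in ((12,64),(93,328),(271,272))])
print("plate corners top", [z(t1(*q),.012)[:2] for q in ((148,359),(484,344),(472,162))])
print("block top corners side",[z(s1(*q),.05)[:2] for q in ((138,520),(175,599),(433,467),(398,402))])
print("block top corners top",[z(t1(*q),.05)[:2] for q in ((645,101),(718,85),(778,333),(701,346))])
E
```

```text
socket [ 0.4912 -0.1255  0.058 ] [0.0001 0.0001] S@z [ 0.4908 -0.1265] T@z [ 0.4911 -0.1252]
keytop [ 0.5762 -0.3102  0.157 ] [0.0002 0.0002] S@z [ 0.5772 -0.309 ] T@z [ 0.5767 -0.3111]
keyrod [ 0.5785 -0.312   0.0419] [0.0001 0.0001] S@z [ 0.5765 -0.3148] T@z [ 0.5772 -0.3097]
headc [ 0.5775 -0.3107  0.1354] [0.0004 0.0004] S@z [ 0.5785 -0.3086] T@z [ 0.579  -0.3124]
midrod [ 0.5135 -0.3174  0.044 ] [0.0003 0.0003] S@z [ 0.5122 -0.3193] T@z [ 0.513  -0.3157]
blackrod [ 0.4484 -0.3239  0.0434] [0.0008 0.0008] S@z [ 0.4485 -0.326 ] T@z [ 0.447  -0.3218]
barends+y [0.5838 0.1002 0.2213] [0.0033 0.0033] S@z [0.5831 0.1083] T@z [0.5893 0.1005]
barends-y [ 0.5807 -0.0485  0.2177] [0.0005 0.0005] S@z [ 0.5818 -0.0444] T@z [ 0.5825 -0.049 ]
bar [0.5835 0.0277 0.2139] [0.0003 0.0003] S@z [0.5837 0.0292] T@z [0.5842 0.0276]
pegc [0.6281 0.1537 0.2113] [0.0004 0.0004] S@z [0.6315 0.1645] T@z [0.6315 0.1549]
peg out [0.6298 0.1835 0.2095] [0.0001 0.0001] S@z [0.6332 0.1929] T@z [0.6322 0.1848]
peg in [0.6269 0.1246 0.2136] [0.0003 0.0003] S@z [0.6312 0.1371] T@z [0.6307 0.1256]
plate corners side [array([0.4362, 0.1304]), array([ 0.428 , -0.1348]), array([ 0.5739, -0.1379])]
plate corners top [array([0.4349, 0.1351]), array([ 0.4267, -0.1328]), array([ 0.5744, -0.1381])]
block top corners side [array([ 0.4113, -0.2994]), array([ 0.4178, -0.3567]), array([ 0.6148, -0.3358]), array([ 0.612 , -0.2843])]
block top corners top [array([ 0.6067, -0.2757]), array([ 0.6155, -0.3357]), array([ 0.4157, -0.3559]), array([ 0.4103, -0.295 ])]
```

Everything agrees within about 3 mm: bar z 0.214 against 0.215 expected, peg z 0.211 against 0.210. Stand yaw is about -0.03 and its origin is near (0.4955, 0.0295). Next I go above the key and check it with the wrist camera.

```bash
python3 - <<'E'
from h import *
q=quat([np.cos(.09),np.sin(.09),0],[0,0,-1])
ctrl.movep([.577,-.311,.235],q)
s=ctrl.sense();c=ctrl.camera("wrist")
print(s["time"],s["tcp_pos"],s["orientation"],q)
cv2.imwrite("pics/w1.png",c["image"][:,:,::-1])
P=wpose(c,s)
for b in blobs(c["image"],(172,120,60),(5,255,255))[0][:3]: print(b[0],b[1],onz(c,b[0],.154,P))
print("expected headtop/mouth px",proj(c,[.577,-.311,.154],P),proj(c,[.577,-.311,.05],P))
E
```

```text
1.925 [ 0.576  -0.3129  0.2349] [ 0.0004  0.999   0.0438 -0.0003] [np.float64(0.0), np.float64(0.9989876708478425), np.float64(0.044984814037660234), np.float64(0.0)]
[315.6023 198.5791] [304 180  24  36 689] [ 0.5831 -0.3098  0.154 ]
expected headtop/mouth px [316.4492 205.8569] [317.3889 175.8188]
```

View pics/w1.png

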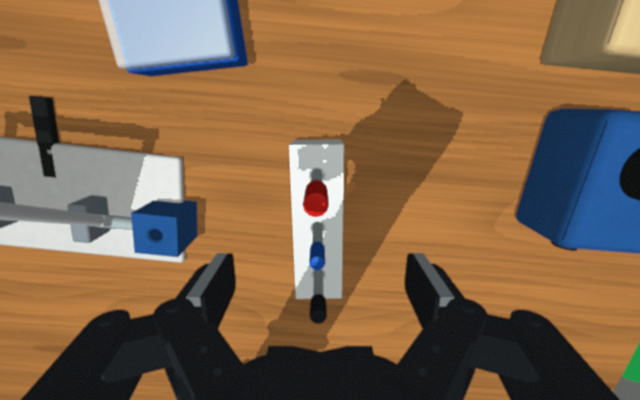

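The wrist view has the key-head top at about (315.5,205), where predicted (316.4,205.9). The block row lies parallel to the tool x, and the socket is at (155,235). I'll grasp now.

```bash
python3 - <<'E'
from h import *
q=quat([np.cos(.09),np.sin(.09),0],[0,0,-1])
c=ctrl.camera("wrist");P=wpose(c,ctrl.sense())
print("socket",onz(c,(155,235.5),.06,P))
b=blobs(c["image"],(100,130,40),(125,255,255),(120,190,210,270))[0][0];print(b[0],cv2.boxPoints(b[2]))
print(ctrl.move_l([.577,-.3105,.113],frame=q,guard=15))
ctrl.close_gripper(40)
s=ctrl.sense();print(s["time"],s["tcp_pos"],s["grip_width"],s["wrist_force"])
print(ctrl.move_l([.577,-.3105,.235],max_speed=.15))
s=ctrl.sense();c=ctrl.camera("wrist")
print(s["time"],s["tcp_pos"],s["grip_width"],s["wrist_force"])
cv2.imwrite("pics/w2.png",c["image"][:,:,::-1])
E
```

```text
socket [ 0.4905 -0.1259  0.06  ]
[164.0262 227.5175] [[132. 202.]
 [195. 202.]
 [195. 255.]
 [132. 255.]]
False
3.5917 [ 0.5772 -0.3102  0.1134] 0.020774361677706462 [-0.8341  0.6463  3.0989]
False
4.5583 [ 0.5763 -0.3103  0.2336] 0.02090591447783341 [ 0.2095 -0.1881 -2.4197]
```

View pics/w2.png

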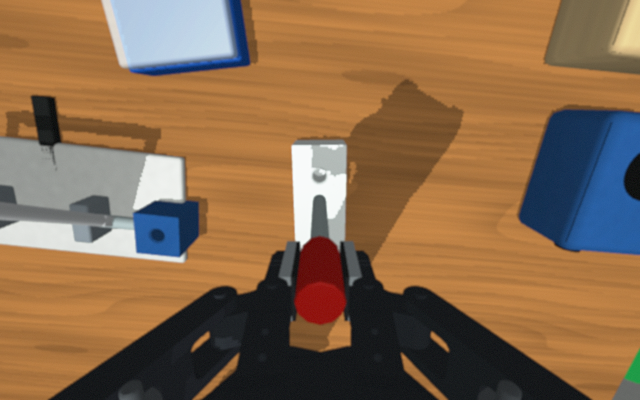

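The key is held (grip 20.8 mm) with its rod tip at about (319,197), and it left the hole cleanly. Moving it over the socket now and checking the tip before inserting.

```bash
python3 - <<'E'
from h import *
s=ctrl.sense();c=ctrl.camera("wrist");P=wpose(c,s);t=s["tcp_pos"]
print("pred tip",proj(c,[t[0],t[1],t[2]-.099],P), "head top",proj(c,[t[0],t[1],t[2]+.041],P))
ctrl.move_l([.491,-.1257,.250],max_speed=.22)
ctrl.move_l([.491,-.1257,.185],max_speed=.15)
s=ctrl.sense();c=ctrl.camera("wrist");P=wpose(c,s);t=s["tcp_pos"]
print(s["time"],t)
print("pred tip",proj(c,[t[0],t[1],t[2]-.099],P),"socket",proj(c,[.491,-.1257,.06],P))
cv2.imwrite("pics/w3.png",cv2.resize(c["image"][130:330,220:420],None,fx=3,fy=3,interpolation=cv2.INTER_CUBIC)[:,:,::-1])
S=ctrl.camera("side");cv2.imwrite("pics/s3.png",cv2.resize(S["image"][180:340,220:400],None,fx=3.5,fy=3.5,interpolation=cv2.INTER_CUBIC)[:,:,::-1])
print("side: tip",proj(S,[t[0],t[1],t[2]-.099]),"socket",proj(S,[.491,-.1257,.06]))
E
```

```text
pred tip [318.9673 200.0071] head top [317.4467 306.4326]
6.3167 [ 0.4914 -0.1262  0.1852]
pred tip [318.8319 200.2777] socket [318.3854 192.0285]
side: tip [304.5109 281.3578] socket [304.6179 286.9995]
```

View pics/w3.png

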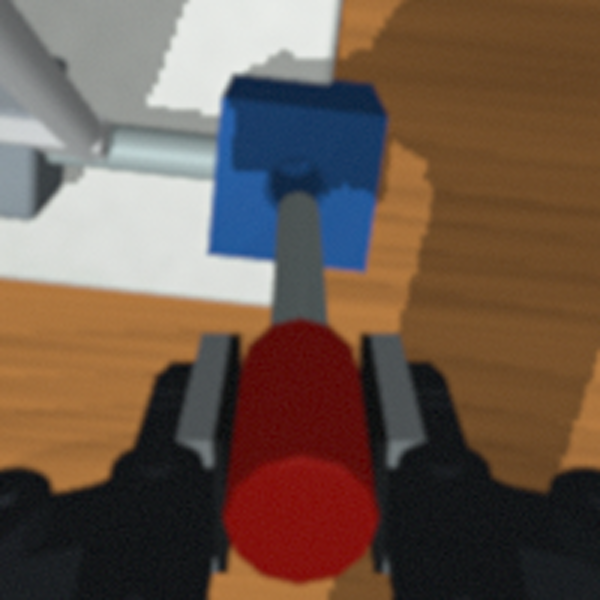

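View pics/s3.png

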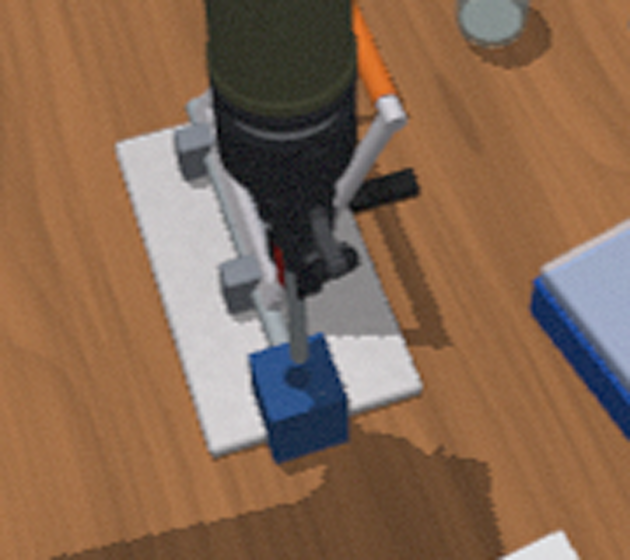

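The tip and socket line up laterally in the wrist view (298 against 296 zoomed), but fore/aft is uncertain by 1–3 mm. I'll enlarge before inserting.

```bash
python3 - <<'E'
from h import *
def enh(i): return np.clip((i.astype(float)/255)**.5*255,0,255).astype(np.uint8)
ctrl.move_l([.491,-.1257,.166],max_speed=.1)
s=ctrl.sense();c=ctrl.camera("wrist");P=wpose(c,s);t=s["tcp_pos"]
print(s["time"],t,s["wrist_force"])
print("pred tip",proj(c,[t[0],t[1],t[2]-.099],P),"socket",proj(c,[.491,-.1257,.06],P))
cv2.imwrite("pics/w4.png",cv2.resize(enh(c["image"][150:240,280:360]),None,fx=6.5,fy=6.5,interpolation=cv2.INTER_CUBIC)[:,:,::-1])
S=ctrl.camera("side");cv2.imwrite("pics/s4.png",cv2.resize(enh(S["image"][260:320,280:335]),None,fx=9,fy=9,interpolation=cv2.INTER_CUBIC)[:,:,::-1])
print("side: tip",proj(S,[t[0],t[1],t[2]-.099]),"socket",proj(S,[.491,-.1257,.06]))
E
```

```text
6.7583 [ 0.4908 -0.1256  0.1659] [-0.0298 -0.4298 -0.3932]
pred tip [318.828  200.1901] socket [318.9632 197.524 ]
side: tip [304.423  285.5021] socket [304.6179 286.9995]
```

View pics/w4.png

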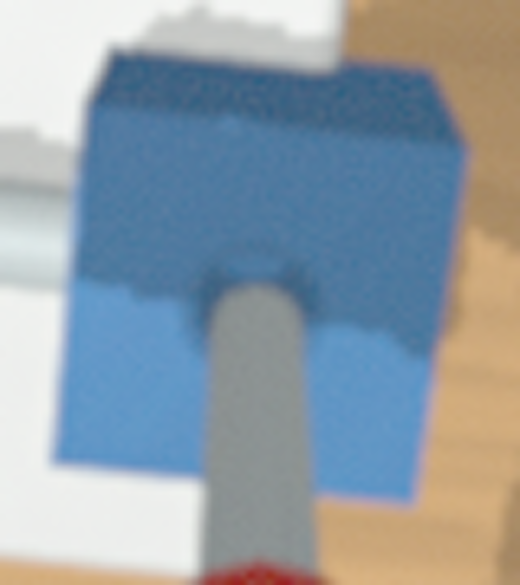

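View pics/s4.png

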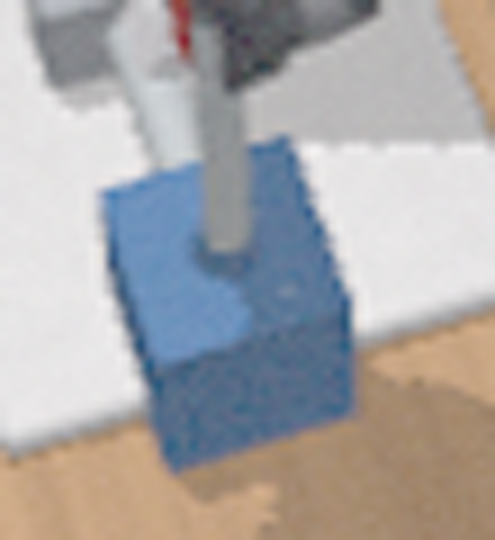

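The wrist view puts the hole centre about 1 mm further in +x, and the hub-top corners in the side view agree laterally. I'll shift x by +0.8 mm and insert with a guard.

```bash
python3 - <<'E'
from h import *
q=quat([np.cos(.09),np.sin(.09),0],[0,0,-1])
g=ctrl.move_l([.4918,-.1257,.150],max_speed=.06,guard=8)
s=ctrl.sense();print(g,s["time"],s["tcp_pos"],s["wrist_force"])
if not g or s["tcp_pos"][2]<.153:
    g=ctrl.move_l([.4918,-.1257,.112],max_speed=.06,guard=12)
    s=ctrl.sense();print(g,s["time"],s["tcp_pos"],s["wrist_force"],s["ft_torque"])
E
```

```text
True 7.1083 [ 0.4919 -0.1257  0.1566] [ 0.434   0.346  -0.8008]
```

```bash
python3 - <<'E'
from h import *
s=ctrl.sense();print(s["time"],s["tcp_pos"],s["wrist_force"],s["ft_torque"])
g=ctrl.move_l([.4918,-.1257,.1535],max_speed=.04,guard=10)
s=ctrl.sense();print(g,s["time"],s["tcp_pos"],s["wrist_force"],s["ft_torque"])
c=ctrl.camera("wrist")
def enh(i): return np.clip((i.astype(float)/255)**.5*255,0,255).astype(np.uint8)
cv2.imwrite("pics/w5.png",cv2.resize(enh(c["image"][150:240,280:360]),None,fx=6.5,fy=6.5,interpolation=cv2.INTER_CUBIC)[:,:,::-1])
S=ctrl.camera("side");cv2.imwrite("pics/s5.png",cv2.resize(enh(S["image"][260:320,280:335]),None,fx=9,fy=9,interpolation=cv2.INTER_CUBIC)[:,:,::-1])
E
```

```text
7.1083 [ 0.4919 -0.1257  0.1566] [ 0.434   0.346  -0.8008] [ 0.0029 -0.0033  0.034 ]
False 7.3583 [ 0.4915 -0.1256  0.1532] [0.0149 0.0795 0.1581] [-0.0686  0.0028 -0.0046]
```

View pics/w5.png

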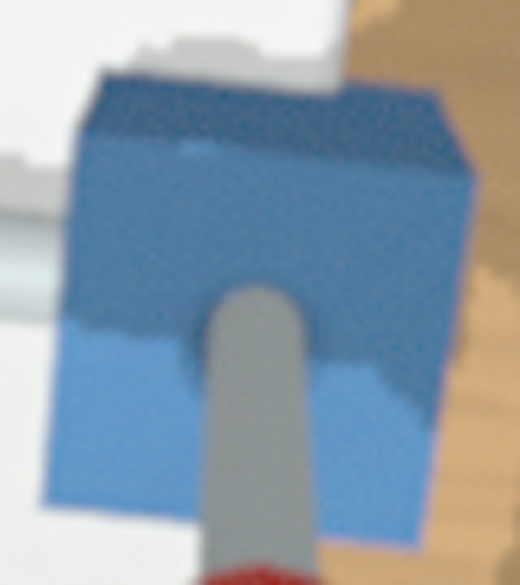

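View pics/s5.png

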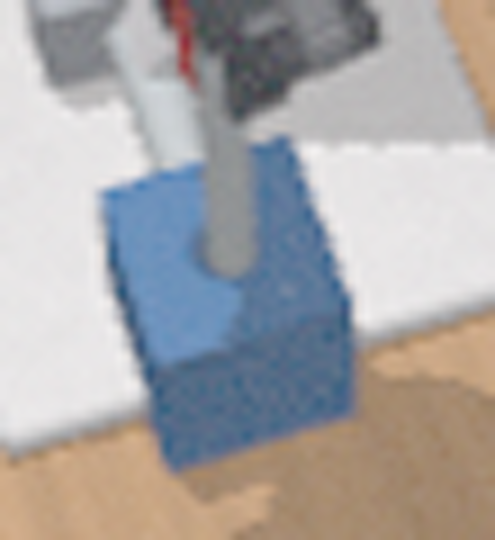

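The rod tip is on the hub face. More dark hole shows to its lower left (wrist view: hub centre (255,338), tip centre (255,329)), so it is about 1 mm too far in +x. I'll shift back and retry.

```bash
python3 - <<'E'
from h import *
ctrl.move_l([.4918,-.1255,.156],max_speed=.05)
ctrl.move_l([.4905,-.1254,.156],max_speed=.03)
g=ctrl.move_l([.4905,-.1254,.145],max_speed=.05,guard=8)
s=ctrl.sense();print(g,s["time"],s["tcp_pos"],s["wrist_force"],s["ft_torque"])
c=ctrl.camera("wrist")
def enh(i): return np.clip((i.astype(float)/255)**.5*255,0,255).astype(np.uint8)
cv2.imwrite("pics/w6.png",cv2.resize(enh(c["image"][150:240,280:360]),None,fx=6.5,fy=6.5,interpolation=cv2.INTER_CUBIC)[:,:,::-1])
S=ctrl.camera("side");cv2.imwrite("pics/s6.png",cv2.resize(enh(S["image"][260:320,280:335]),None,fx=9,fy=9,interpolation=cv2.INTER_CUBIC)[:,:,::-1])
E
```

```text
False 8.325 [ 0.4901 -0.1253  0.1443] [-0.2405 -0.4409 -0.368 ] [ 0.0587 -0.0269  0.028 ]
```

View pics/w6.png

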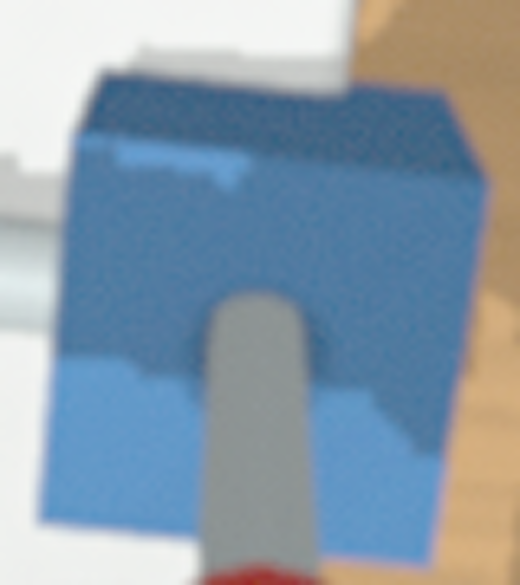

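View pics/s6.png

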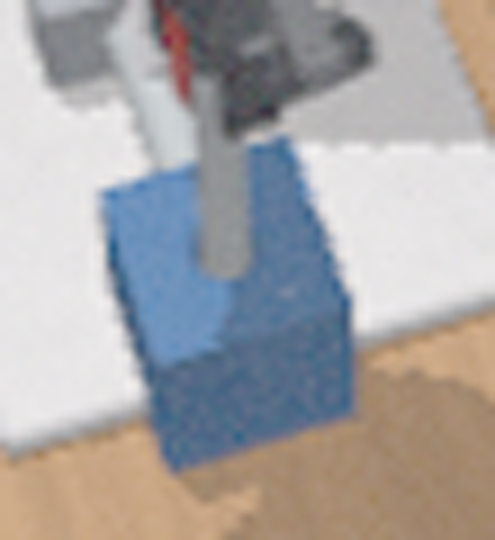

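There is no contact at 0.144, and the rod's visible end coincides with the hole's rim in both views, so it is in. Continuing down to the bottom.

```bash
python3 - <<'E'
from h import *
g=ctrl.move_l([.4905,-.1254,.112],max_speed=.06,guard=8)
s=ctrl.sense();print(g,s["time"],s["tcp_pos"],s["wrist_force"],s["ft_torque"])
c=ctrl.camera("wrist")
cv2.imwrite("pics/w7.png",c["image"][:,:,::-1])
S=ctrl.camera("side");cv2.imwrite("pics/s7.png",cv2.resize(S["image"][200:340,220:400],None,fx=4,fy=4,interpolation=cv2.INTER_CUBIC)[:,:,::-1])
E
```

```text
True 8.9083 [ 0.4903 -0.1254  0.1164] [-1.0189  0.3135  3.761 ] [-0.0329  0.1104 -0.0351]
```

View pics/w7.png

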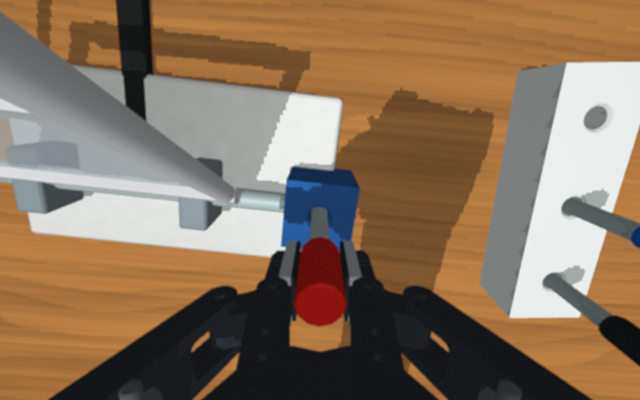

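View pics/s7.png

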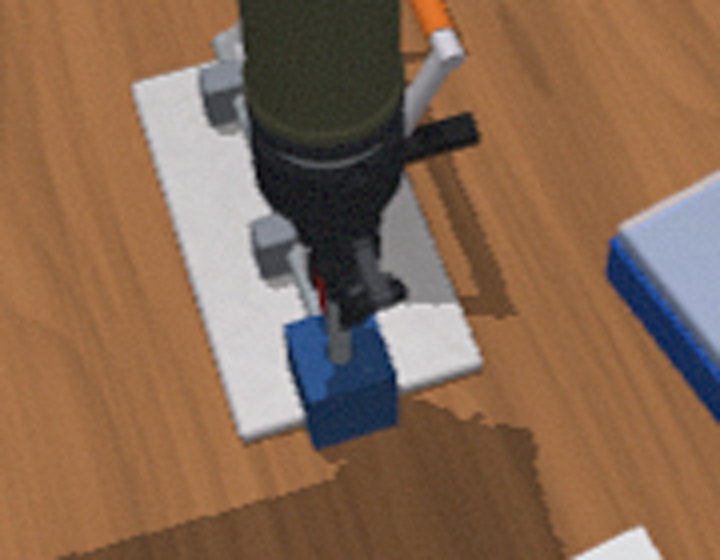

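Foot is at about 0.0174 (0.018 expected when seated) and the arm stopped on the bottom. Releasing, checking, then going to a point beside the peg.

```bash
python3 - <<'E'
from h import *
ctrl.release()
ctrl.move_l([.4905,-.1254,.22],max_speed=.2)
ctrl.close_gripper(40)
q=quat([1,-.03,0],[0,0,-1])
S=ctrl.camera("top")
ctrl.movep([.668,.157,.31],q)
s=ctrl.sense();c=ctrl.camera("wrist");S=ctrl.camera("side")
P=wpose(c,s);print(s["time"],s["tcp_pos"])
for b in blobs(c["image"],(172,120,60),(5,255,255))[0][:3]: print(b[0],b[1],cv2.boxPoints(b[2]).tolist(),[onz(c,p,.2103,P) for p in cv2.boxPoints(b[2])])
cv2.imwrite("pics/w8.png",c["image"][:,:,::-1])
cv2.imwrite("pics/s8.png",cv2.resize(S["image"][100:400,220:420],None,fx=2,fy=2,interpolation=cv2.INTER_CUBIC)[:,:,::-1])
b=blobs(S["image"],(172,120,60),(5,255,255),(280,240,330,310))[0][0];print("key side",b[0],"pred head centre",proj(S,[.491,-.1255,.1355]))
E
```

```text
12.4333 [0.6681 0.1552 0.3097]
[98.6213 20.1848] [  42    0  120   43 4140] [[42.0, 0.0], [161.0, 0.0], [161.0, 42.0], [42.0, 42.0]] [array([0.8234, 0.3465, 0.2103]), array([0.8208, 0.2622, 0.2103]), array([0.7942, 0.2674, 0.2103]), array([0.7969, 0.355 , 0.2103])]
[320.7975 241.5672] [288 236  66  15 647] [[288.0, 236.0], [353.0, 236.0], [353.0, 250.0], [288.0, 250.0]] [array([0.635 , 0.1839, 0.2103]), array([0.6332, 0.1254, 0.2103]), array([0.6192, 0.1253, 0.2103]), array([0.621 , 0.1848, 0.2103])]
[544.3112 309.1616] [524 295  40  30 588] [[522.0000610351562, 297.0000305175781], [533.5000610351562, 285.5000305175781], [565.0000610351562, 317.0000305175781], [553.5000610351562, 328.5000305175781]] [array([ 0.5634, -0.0385,  0.2103]), array([ 0.576 , -0.0471,  0.2103]), array([ 0.5385, -0.0854,  0.2103]), array([ 0.5248, -0.0769,  0.2103])]
key side [303.3176 269.3986] pred head centre [303.5717 269.722 ]
```

View pics/w8.png

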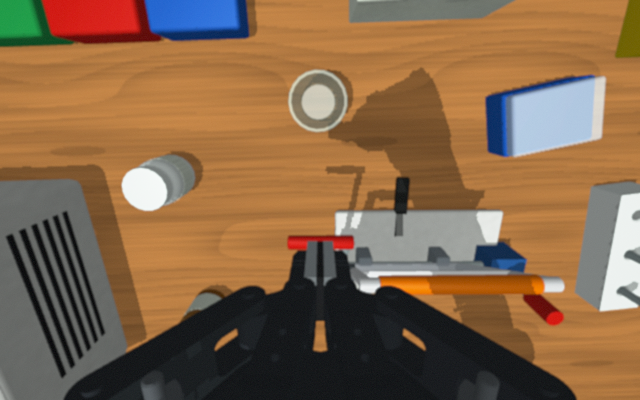

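View pics/s8.png

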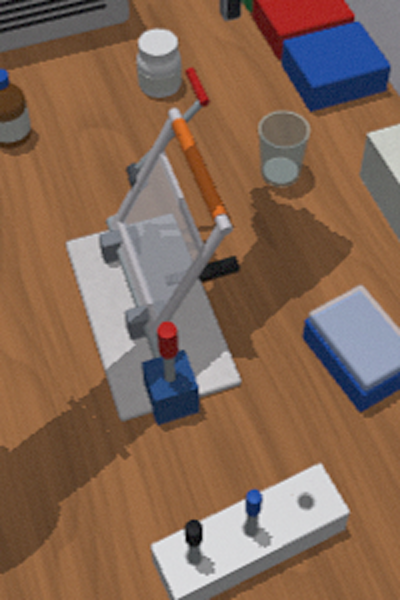

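The key stands fully seated: its head centre is at (303.3,269.4) and (303.6,269.7) is predicted. The peg sits at x≈0.627, y 0.125–0.184, also as computed. Now sweep it over centre.

```bash
python3 - <<'E'
from h import *
px,pz,L=.5350,.1115,.135
yy=lambda x:.157
q=quat([1,-.03,0],[0,0,-1])
ctrl.move_l([.668,.157,.188],frame=q,max_speed=.2,guard=10)
print(ctrl.sense()["tcp_pos"])
for th in (.75,.6,.45,.3,.15,0,-.15,-.3):
    g=ctrl.move_l([px+L*np.sin(th)+.0165,.157,pz+L*np.cos(th)-.022],max_speed=.12,guard=15)
    s=ctrl.sense();print(th,g,s["time"],s["tcp_pos"],s["wrist_force"])
    if g: break
S=ctrl.camera("side")
cv2.imwrite("pics/s9.png",cv2.resize(S["image"][60:320,180:420],None,fx=2.3,fy=2.3,interpolation=cv2.INTER_CUBIC)[:,:,::-1])
E
```

```text
[0.6687 0.157  0.1894]
0.75 False 13.6417 [0.6446 0.1575 0.1903] [ 0.8853  0.7891 -0.0386]
0.6 False 13.9583 [0.6287 0.1572 0.202 ] [1.1468 0.853  0.9279]
0.45 False 14.275 [0.6104 0.157  0.2109] [ 1.996   0.2608 -0.4713]
0.3 False 14.5917 [0.5916 0.157  0.2182] [ 1.2489 -0.3916  0.8451]
0.15 False 14.9083 [0.572  0.1569 0.2229] [-0.1054 -0.3962  0.3368]
0 False 15.225 [0.552  0.1569 0.2245] [-0.415  -0.9571 -0.2289]
-0.15 False 15.5417 [0.5319 0.1568 0.223 ] [ 0.2443 -0.4128  0.2355]
-0.3 False 15.8583 [0.5122 0.1569 0.2186] [1.2793 0.1894 0.3512]
```

View pics/s9.png

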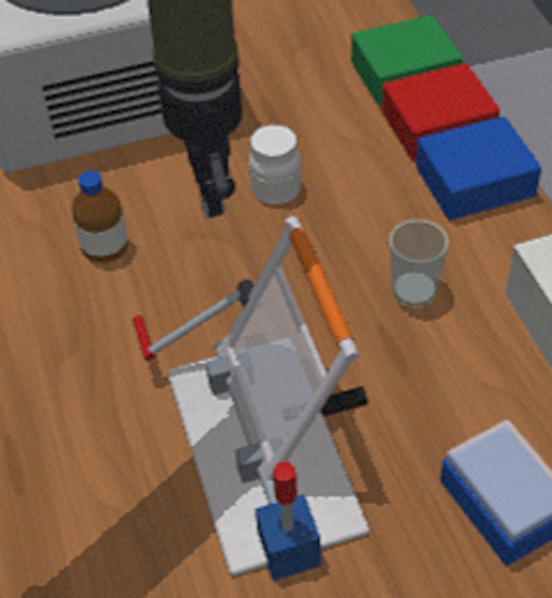

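The kickstand has flipped and the peg lies down at about (142,336) in the zoom. I'll verify its position numerically, then go above the crossbar.

```bash
python3 - <<'E'
from h import *
ctrl.move_l([.535,.15,.32],max_speed=.25)
S=ctrl.camera("side");T=ctrl.camera("top")
b=blobs(S["image"],(172,120,60),(5,255,255),(220,180,260,240))[0][0]
th=.75-2.82;p=[.535+.135*np.sin(th),.155,.1115+.135*np.cos(th)]
print("peg down px",b[0],"pred",proj(S,p),p)
ctrl.release()
for sg in (1,-1):
    q=quat([.03*sg,sg,0],[0,0,-1])
    print(sg,ctrl.inverse_kinematics([.5825,.027,.31],q),ctrl.inverse_kinematics([.4955,.0295,.216],q))
E
```

```text
peg down px [241.85  206.225] pred [242.3556 208.018 ] [np.float64(0.4164748514951245), 0.155, np.float64(0.046871916538572825)]
1 [ 0.5607  0.2235 -0.7714  1.4766  0.1555  1.5043 -0.2384] [ 0.5909  0.0346 -0.7114  1.8227  0.0235  1.2927 -0.1567]
-1 None None
```

The peg is within 2 px of the fully-down prediction. Moving over the bar.

```bash
python3 - <<'E'
from h import *
q=quat([.03,1,0],[0,0,-1])
ctrl.movep([.5825,.027,.32],q)
s=ctrl.sense();c=ctrl.camera("wrist");P=wpose(c,s);print(s["time"],s["tcp_pos"])
for b in blobs(c["image"],(6,170,140),(14,255,255),minA=200)[0][:3]:
    print(b[0],b[1],[onz(c,p,.215,P) for p in cv2.boxPoints(b[2])])
cv2.imwrite("pics/w10.png",c["image"][:,:,::-1])
E
```

```text
18.9083 [0.5825 0.0274 0.3201]
[317.5845 208.0637] [309 109  22 166 864] [array([0.5766, 0.1018, 0.215 ]), array([0.5935, 0.1013, 0.215 ]), array([ 0.5908, -0.0506,  0.215 ]), array([ 0.5706, -0.05  ,  0.215 ])]
```

View pics/w10.png

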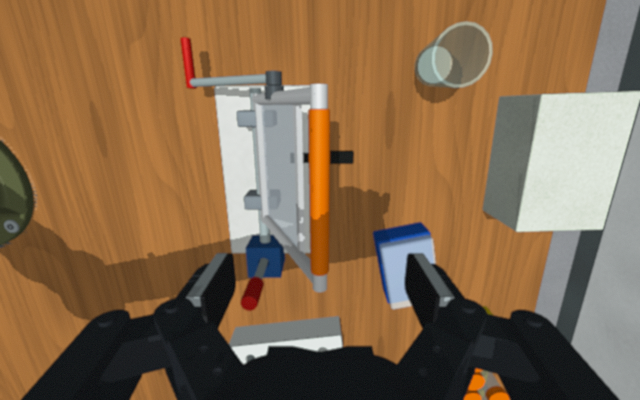

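The bar at (320,190) lies between the fingers, centre about (0.583, 0.026). Gripping it and checking.

```bash
python3 - <<'E'
from h import *
q=quat([.03,1,0],[0,0,-1])
print(ctrl.move_l([.583,.027,.1965],frame=q,max_speed=.15,guard=12))
ctrl.close_gripper(60)
s=ctrl.sense();print(s["time"],s["tcp_pos"],s["grip_width"],s["wrist_force"],s["ft_torque"])
hx,hy=.4957,.0295
for a in (.38,.3,.22,.15,.08,.03,0.0):
    g=ctrl.move_l([hx+.2*np.sin(a),.027+(.45-a)*.0055,.035+.2*np.cos(a)-ctrl.pinch_z],max_speed=.08,guard=30)
    s=ctrl.sense();print(a,g,s["time"],s["tcp_pos"],s["wrist_force"],s["grip_width"])
    if g: break
ctrl.hold(.3)
print(ctrl.sense()["wrist_force"],ctrl.sense()["ft_torque"])
for n in("side","top"):
    S=ctrl.camera(n);r=(60,320,180,420) if n=="side" else (150,290,200,460)
    f=2.3 if n=="side" else 3
    cv2.imwrite(f"pics/{n}11.png",cv2.resize(S["image"][r[0]:r[1],r[2]:r[3]],None,fx=f,fy=f,interpolation=cv2.INTER_CUBIC)[:,:,::-1])
c=ctrl.camera("wrist");cv2.imwrite("pics/w11.png",c["image"][:,:,::-1])
E
```

```text
False
20.575 [0.5825 0.027  0.1967] 0.0160218407438901 [-2.798  -0.321   2.3821] [-0.0773  0.6631 -0.0382]
0.38 False 20.9 [0.5704 0.0273 0.2022] [ 2.2186 -0.3029 -1.2531] 0.016328215175417257
0.3 False 21.25 [0.5552 0.0277 0.2076] [ 2.3108  0.6071 -0.0353] 0.01625176245571397
0.22 False 21.6 [0.5399 0.0281 0.2119] [2.2526 0.1578 2.7667] 0.015937024130154766
0.15 False 21.925 [0.5262 0.0285 0.2146] [ 3.1071 -1.3784  4.8739] 0.01625850986583983
0.08 False 22.25 [0.5123 0.0289 0.2163] [ 1.9232 -0.961   5.6629] 0.016481822436363498
0.03 False 22.525 [0.5023 0.0291 0.2169] [ 1.5159 -1.3473  6.683 ] 0.016413682929040465
0.0 False 22.775 [0.4963 0.0293 0.217 ] [ 1.3935 -0.6513  6.4215] 0.016263135851387084
[ 2.4668 -1.26    7.9957] [-0.3003 -0.3094  0.0321]
```

View pics/side11.png

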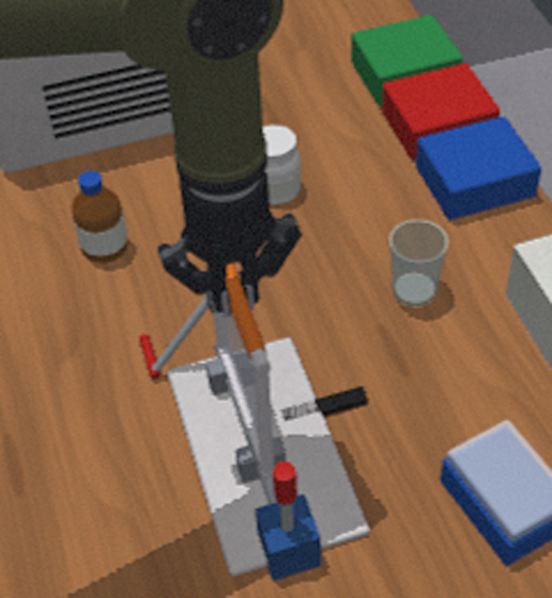

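View pics/w11.png

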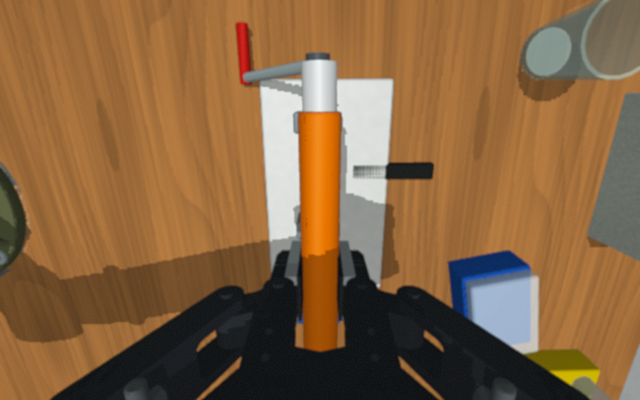

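View pics/top11.png

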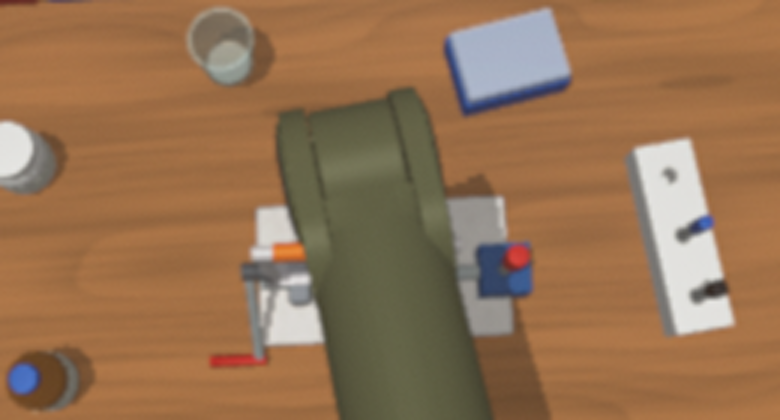

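The bar is held and the frame looks upright; bottle, jar, beaker and tip box are untouched. Final numeric checks next.

```bash
python3 - <<'E'
from h import *
s=ctrl.sense();S=ctrl.camera("side");T=ctrl.camera("top")
print(s["time"],s["tcp_pos"],s["wrist_force"],s["grip_width"])
b=blobs(S["image"],(5,150,60),(14,255,255),(270,160,310,220))[0]
for x in b: print(x[1][:5],cv2.boxPoints(x[2]).tolist())
for a in(-.03,0,.03,.06): print(a,"pred -y sleeve end",proj(S,[.4957+.2*np.sin(a)-.0022,.0295-.075,.035+.2*np.cos(a)]))
k=blobs(S["image"],(172,120,60),(5,255,255),(280,240,330,310))[0][0];print("key",k[0],"pred",proj(S,[.491,-.1255,.1355]))
pg=blobs(S["image"],(172,120,60),(5,255,255),(220,180,260,240))[0][0]
for a in (0,.03):
  th=a+.3-2.82;print("peg",pg[0],proj(S,[.4957+.085*np.sin(a)+.135*np.sin(th)+.004,.155,.035+.085*np.cos(a)+.135*np.cos(th)]))
c=ctrl.camera("wrist");P=wpose(c,s)
print("wrist bar far end",proj(c,[.4957+.002,.0295+.075,.235],P),proj(c,[.4957+.003,.0295+.106,.12],P))
E
```

```text
23.225 [0.4966 0.0293 0.217 ] [ 2.5922 -2.2182  7.8132] 0.015987293176171348
[278 174  17  40 289] [[272.6206970214844, 176.5517120361328], [280.8965759277344, 173.2413787841797], [295.5862121582031, 209.9655303955078], [287.3103332519531, 213.27586364746094]]
-0.03 pred -y sleeve end [288.063 214.417]
0 pred -y sleeve end [290.791  213.5915]
0.03 pred -y sleeve end [293.5163 212.8199]
0.06 pred -y sleeve end [296.2356 212.1033]
key [303.4371 269.4437] pred [303.5717 269.722 ]
peg [244.473  214.1216] [245.7875 215.9922]
peg [244.473  214.1216] [245.4206 215.5302]
wrist bar far end [315.5072 110.7625] [317.3863  64.2567]
```

```bash
python3 - <<'E'
from workcell import ctrl
ctrl.job_done()
s=ctrl.sense();print(s["time"],s["tcp_pos"],s["grip_width"],s["wrist_force"])
E
```

```text
the job is handed in; nothing more can be done
the job is handed in; nothing more can be done
```

The job is done and handed in at about 23 s: the hub key is in the socket and released, the kickstand is down, and the arm is holding the shield upright by the orange bar.

- **Hub key:** My first try at the socket landed on the hub's top face, about 1 mm too far in +x, with the 8 N guard stopping it. I shifted back and it went in. The foot came to about 17.4 mm above the bench, against 18 mm when fully seated. After release, the head was within 0.5 px of its predicted seated position, and it stayed there.
- **Kickstand:** I pushed it over top dead centre with closed fingers and it fell by itself. The peg was about 2 px from the predicted fully-down position, before and after raising the frame.
- **Shield:** The bar is gripped with 60 N. The side view and the arm's own position both put the frame about 0.005 rad from upright. The wrist force sensor showed about 8 N, mostly vertical, probably from a small mismatch in the arc I followed; I left it.
- **Everything else:** The other two tools are still in the block. The bottle, jar, beaker and tip box look unmoved in the last pictures, judged by eye only.

The largest disagreement was 1–3 mm between the cameras on the socket's position, which led to the missed first try.

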